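# Retune the kitchen radio: click the band dial on, refit the knob, hold it in

### The arm

A 6-joint arm with a two-finger parallel gripper is mounted at the origin on a cart in front of the work surface, level with it; the furniture and walls round the work are solid. World frame = base frame: x ahead of the robot, y to its left, z up, the work surface at z = 0. Lengths are in m, angles in degrees, forces in N, time in s.
With the tool pointing down it reaches from about 0.275 to 0.725 m from the base axis. Payload 15.9 kg.
Tool frame: the origin (TCP) lies between the finger pads; the fingertips stand 19 mm ahead of it and the grasp point (between the pads) is the TCP; z points along the fingers, y is the line along which they close (so a half turn about z gives the same grasp; the last joint's range is limited). The gripper opens to 85 mm and grips with 20 to 120 N. Pads are 22 mm wide; open, the fingers measure 114 mm over their backs; the gripper's body (76 mm by 85 mm) begins 54 mm behind the grasp point. The pads swing forward as they close: fully open they stand 13 mm farther back than shut.
Start: joints at [63.942, 12.198, -1.971, 75.831, 0, 90], TCP at [0.22, 0.449, 0.25] pointing down, gripper open.
Joint ranges: [-170.91, 170.91], [-42.67, 98.43], [-65.05, 77.54], [-120.47, 116.71], [-90, 82.35], [-180, 180]. Speed limits (degrees/s): [108.29, 108.29, 136.94, 147.25, 180, 180].

### API

Orientations are given as a 3x3 rotation matrix whose columns are the frame's x, y, z axes.
In Python, from rig import arm gives the robot as it stands.
- The arm moves only by the tool carry_out, never from a script. Its argument "plan" is a list of rows, each a list of 7 numbers: the closure, from 0 (fully open) to 1 (shut), then the shift along the tool's x, y, z in units of 100 cm (1.0 is 100 cm), then the turn, a rotation vector about the tool's x, y, z in units of 90 degrees (1.0 is 90 degrees). In form: [[gripper, dx, dy, dz, wx, wy, wz], ...]. A call has 1 to 5 rows; each row is the pose to reach, as a shift and turn from the pose commanded when the call began, along the tool's axes at that moment; what a row does not reach only later rows make up. A row lasts 1/10 s, in which the tool goes at most 50 mm and 8.59 degrees, less where a joint would pass 70% of its speed; a pose out of reach is approached as far as the arm can. A call with a number of a shift or a turn outside -1 to 1 is refused whole. A call with a gripper value outside its range is refused whole. The fingers move at their own pace and stop on an object; "newtons" is the grip in N (left out, the last holds). Time passes only in rows, so rows that repeat a pose let the fingers close. It gives the time, the measured TCP pose, the force, the opening and the grip force at its end, in the units of the state.
- arm.state(): the state, without advancing time (a new reading comes with each control period).
- arm.read_camera(name): name is "side" or "top" or "wrist"; returns a dict with "img" (480x640x3 uint8, red, green, blue), "K" (3x3 intrinsics, pixels), "rvec" (rotation vector, rad) and "tvec" (3), from world to camera coordinates, as OpenCV has them. Camera axes: x right, y down, z forward; pixel columns grow to the right and rows downward; lengths in m; the calibration is good to about 2 mm. A picture is of the moment at which its call begins. There is no depth.
- arm.sign_off(): hands the job in; it is judged then, once.
The state is a dict: "time": time; "joint_positions": joint angles; "qvel": joint speeds; "tau": joint torques, N m; "eef_pos": TCP position; "orientation": TCP orientation; "wrist_force": force on the tool from outside, world axes, zero at the start; "moment": the same for the moment, N m; "finger_gap": finger opening in m; "finger_force": force on a finger pad.
Only numpy, scipy, OpenCV 4.12 (cv2) and the standard library are available. Lean on these libraries where they do the work, as an engineer would, in place of code of your own. Each camera call takes 0.05 s, during which the arm holds its last target. There are 200 camera calls.

### The job

On the kitchen radio, first turn the band dial clockwise by one click, to the next dot after the one it points at now. Then put the tuning knob that was taken off for cleaning back on its D-shaped stem, pointer to the side of the stem's flat, push it fully home without forcing it, and press it in to its stop to start the station search. Finish while still holding the knob pressed in, and leave the jars and the bowl where they are.

Things in the scene. Friction and masses are not known exactly. Their poses are not given: they have to be found in the camera images.
- radio: kitchen radio, dark wooden case, 122 x 216 x 85 mm (x, y, z), slatted grille in front (-x); fixed. Origin: centre of its underside, z up. Top: flat aluminium deck 85 mm above the worktop; on it, 8 mm in front of the middle, the band dial at y = +62 mm (left) and the bare D-stem at y = -62 mm; four flat keys between. Each is best gripped from straight above.
- band_dial (a joint): turn of the band dial in rad, growing clockwise seen from above. Four click stops at 0, 1.047, 2.094 and 3.142 (a black dot on the deck marks each); a sprung ball pulls the dial into the nearest stop, and about 0.1 N m takes it over to the next. It stands at one of the first two stops at the start.
- band_dial_top (a point): centre of the top face of the band dial, on its turning axis; the dial is a black knurled round knob, 40 mm in diameter, from 2 to 30 mm above the deck, which can be gripped across anywhere. x of this frame: direction of the red pointer line on its top.
- band_pointer (a point): outer end of the band dial's pointer line, 18 mm from its axis, at the level of its top.
- stem_tip (a point): centre of the top of the bare white plastic stem, 24 mm above the deck when not pressed. D-shaped: 12 mm in diameter, one flat 1 mm from the axis; x of this frame: the way the flat faces. Its round edge is chamfered 1.2 mm at the top, the flat is not. It turns against a friction of 0.08 N m and presses in on a spring. A black nut 20 mm wide, 2.5 mm high surrounds its foot.
- stem_press (a joint): how far the stem is pressed in, m: 0 at rest, 0.004 at its stop. The spring pushes back with 5.4 N at rest, 9 N at the stop.
- tuning_knob: loose tuning knob, black knurled round, 40 mm in diameter, 30 mm high, 50 g, standing on its open side. Origin: centre of its underside, z up; x: the way its red pointer line points. Bore from below 14 mm across, 16 mm deep, with a flat 1.5 mm from the axis on the pointer side: it goes on only with its x along the stem's x (about 0.2 rad of play). Underside when home: 8 mm above the deck.
- bore_end (a point): closed upper end of the bore of the tuning knob, on its axis, 16 mm above its underside; it meets the tip of the stem when the knob is fully home.
- oats: bystander: clip-top jar with a red seal, 94 x 90 x 69 mm, behind the radio. Origin: centre of its underside.
- cashews: bystander: clip-top jar of nuts, 114 x 113 x 99 mm, behind the radio. Origin: centre of its underside.
- salt: bystander: bowl of salt, 110 x 110 x 51 mm, behind the knob. Origin: centre of its underside.

How it is judged (in metres and radians):
On the way, in this order (a step that is already met when the one before it is completed fails the run):
1. the band dial has been turned clockwise by one click and rests in that stop, while the knob is still off the stem (value of joint band_dial above 0.9 rad and distance of band_pointer from where it was at the start of the episode between 0.0145 and 0.0215 m and velocity of joint band_dial below 0.1 rad/s and distance between bore_end and stem_tip above 0.03 m), for 0.3 s.
2. the knob is fully home on the stem, flat to flat, and pressed in (distance between bore_end and stem_tip below 0.0035 m and angle between the x axis of tuning_knob and the x axis of stem_tip, either way round below 0.35 rad and value of joint stem_press above 0.0025 m), for 0.5 s.
At the end, for the whole second after the job is handed in: Band dial at rest one click (60 degrees, within about 10) clockwise of its start; knob fully home on the stem (bore end within 3.5 mm of the stem's tip), upright, flat to flat; the fingers still on the knob (over 2 N), holding the stem at least 2.5 mm of its 4 mm in (all of step 2 and value of joint band_dial above 0.9 rad and distance of band_pointer from where it was at the start of the episode between 0.0145 and 0.0215 m and angle between tuning_knob's own z axis and vertical below 0.12 rad and contact force between the fingers and tuning_knob above 2 N); the arm keeps its last pose, push and grip.
It fails at once if a jar or the bowl is shifted by more than 25 mm (distance of any of oats, cashews, salt from where it was at the start of the episode above 0.025 m).
It fails at once if the knob is forced on or rammed down: over 40 N between the knob and the radio (contact force between tuning_knob and radio above 40 N).
It also fails if it takes over 54 s, if anything falls off the work surface, if the arm or the gripper's body presses on something with over 40 N, if the wrist force passes 120 N, or if a joint passes its speed limit or range.

## Working session

There is one attempt and no reset: what is moved stays moved. The work goes in short steps, Python scripts to look and compute and a tool call to move; the robot and the scene stay as the last step left them, time stands still between calls to the robot, and variables do not carry over. Pictures are saved under pics/ and viewed, at most 10 in all, crops included, and the job is handed in when it is done.

Besides the shell and the picture viewer there is one more tool, called in YAML: its name, and indented under it one key for each argument. carry_out: Moves the arm, as the interface text tells. Its arguments: {"type":"object","properties":{"plan":{"type":"array","items":{"type":"array","items":{"type":"number"}}},"newtons":{"type":"number"}},"required":["plan"]}

```bash
mkdir -p pics; cat > h.py <<'E'
import numpy as np, cv2
from rig import arm
def cam(n,save=None):
    c=arm.read_camera(n)
    if save: cv2.imwrite('pics/'+save,c['img'][:,:,::-1])
    return c
def ray(c,u,v,z):
    R=cv2.Rodrigues(np.array(c['rvec'],float))[0];t=np.array(c['tvec'],float).ravel()
    o=-R.T@t;K=np.array(c['K'],float)
    d=R.T@np.linalg.solve(K,[u,v,1.]);return o+d*(z-o[2])/d[2]
def proj(c,p):
    return cv2.projectPoints(np.array([p],float),np.array(c['rvec'],float),np.array(c['tvec'],float),np.array(c['K'],float),None)[0].ravel()
E
python3 - <<'E'
from h import *
for n in('top','side'):
    c=cam(n,n+'1.png');np.set_printoptions(precision=4,suppress=True)
    R=cv2.Rodrigues(np.array(c['rvec'],float))[0];print(n,-R.T@np.array(c['tvec']).ravel(),R[2],np.array(c['K'])[0,0])
print(arm.state())
E
```

```text
top [ 0.4879 -0.0358  0.9849] [ 0.0663  0.0078 -0.9978] 450.94778532353837
side [ 0.1524 -0.8619  0.4489] [ 0.3877  0.8572 -0.3389] 519.6977318585077
{'time': 0.1, 'joint_positions': array([63.9436, 12.2217, -2.0043, 75.8309, -0.0009, 90.0007]), 'qvel': array([ 0.0285, -0.0427,  0.0499, -0.1041,  0.0129, -0.0859]), 'tau': array([  0.0003, -68.7248,  48.7805,   0.0122,  -0.    ,  -0.    ]), 'eef_pos': array([0.2195, 0.4489, 0.2499]), 'orientation': array([[-0.8984,  0.4393, -0.0004],
       [ 0.4393,  0.8984, -0.0009],
       [-0.    , -0.001 , -1.    ]]), 'wrist_force': array([-0.2739,  0.4167,  0.7549]), 'moment': array([ 0.0299, -0.0206, -0.0167]), 'finger_force': 0.0, 'finger_gap': 0.08550392454008496}
```

View pics/top1.png

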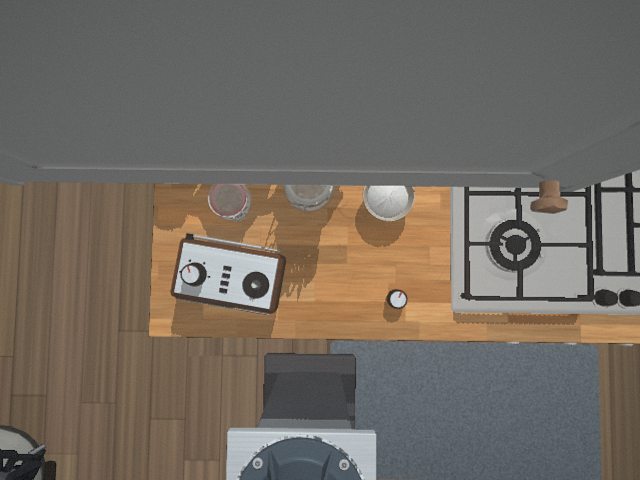

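View pics/side1.png

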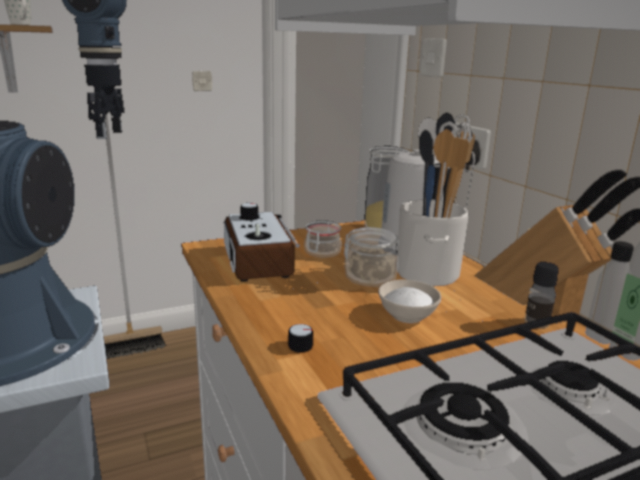

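The top view shows the dial near (193,273), the bare stem near (256,285) and the loose knob at (397,299). The radio is yawed slightly. Next I'll enlarge the radio and knob, and compute positions.

```bash
python3 - <<'E'
from h import *
np.set_printoptions(precision=4,suppress=True)
c=cam('top');im=c['img'][:,:,::-1]
a=cv2.resize(im[230:320,165:295],None,fx=5,fy=5,interpolation=cv2.INTER_CUBIC)
b=cv2.resize(im[284:314,380:412],None,fx=4,fy=4,interpolation=cv2.INTER_CUBIC)
o=np.zeros((450,790,3),np.uint8);o[:,:650]=a;o[:120,655:783]=b
cv2.imwrite('pics/z1.png',o)
i=c['img'].astype(int);r=(i[:,:,0]-i[:,:,1]>60)&(i[:,:,0]-i[:,:,2]>60)
for n,(u0,u1,v0,v1),z in(('dial',(175,212,255,292),.115),('knob',(387,407,289,309),.03)):
    # white/grey top disc incl red
    sub=i[v0:v1,u0:u1];red=(sub[:,:,0]-sub[:,:,1]>70)&(abs(sub[:,:,1]-sub[:,:,2])<40)
    v,u=np.nonzero(red);print(n,'red',len(u),u.mean()+u0,v.mean()+v0,ray(c,u.mean()+u0,v.mean()+v0,z))
for n,u,v,z in(('dial',193,273,.115),('stem',256,285,.109),('knob',397,299,.03)):print(n,ray(c,u,v,z))
E
```

```text
dial red 7 188.28571428571428 268.57142857142856 [0.4953 0.2182 0.115 ]
knob red 6 399.8333333333333 294.1666666666667 [ 0.4485 -0.2047  0.03  ]
dial [0.4869 0.2088 0.115 ]
stem [0.4654 0.0875 0.109 ]
knob [ 0.4383 -0.1987  0.03  ]
```

View pics/z1.png

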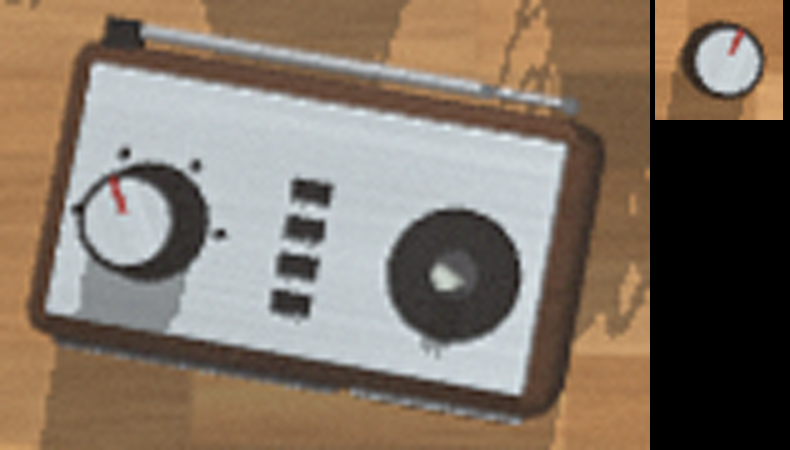

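The enlargement shows the dial's top centre at about (190,274.4). Its pointer aims at the second dot (stop 1.047). The dots put the radio's yaw at about -10°. The stem tip is near (254,285), with its flat still unclear, and the knob's pointer is at about -23°. I'll move over the dial now and look with the wrist camera.

carry_out:
  plan:
    - [0,-0.34,-0.094,0,0,0,0]
    - [0,-0.34,-0.094,0,0,0,0]
    - [0,-0.34,-0.094,0,0,0,0]
    - [0,-0.34,-0.094,0,0,0,0]
    - [0,-0.34,-0.094,0,0,0,0]

```text
time: 0.65
eef_pos: [0.408, 0.2818, 0.2503]
orientation: [[-0.898, 0.439, -0.0], [0.439, 0.898, 0.0], [0.0, 0.0, -1.0]]
wrist_force: [0.6, 1.2, 0.5]
finger_gap: 0.0855
finger_force: 0.0
```

carry_out:
  plan:
    - [0,-0.099,-0.027,0.03,0,0,0]
    - [0,-0.099,-0.027,0.03,0,0,0]
    - [0,-0.099,-0.027,0.03,0,0,0]
    - [0,-0.099,-0.027,0.03,0,0,0]

```text
time: 1.05
eef_pos: [0.4843, 0.2146, 0.2195]
orientation: [[-0.897, 0.442, -0.002], [0.442, 0.897, -0.001], [0.001, -0.001, -1.0]]
wrist_force: [-0.1, 0.0, 0.7]
finger_gap: 0.0855
finger_force: 0.0
```

```bash
python3 - <<'E'
from h import *
np.set_printoptions(precision=4,suppress=True)
s=arm.state();print(s['eef_pos'],s['joint_positions'],s['orientation'])
c=cam('wrist','w1.png')
for p in((.485,.212,.115),(.4685,.0905,.109)):print(proj(c,p))
c=cam('top');print(ray(c,190,274.4,.115),ray(c,254,285,.109))
E
```

```text
[0.4843 0.2146 0.2195] [23.9011 16.1941 -1.2293 72.6701  0.0028 50.101 ] [[-0.8973  0.4415 -0.0015]
 [ 0.4415  0.8973 -0.0006]
 [ 0.0011 -0.0012 -1.    ]]
[314.8413 248.6606]
[131.364  304.3454]
[0.4841 0.2146 0.115 ] [0.4653 0.0914 0.109 ]
```

View pics/w1.png

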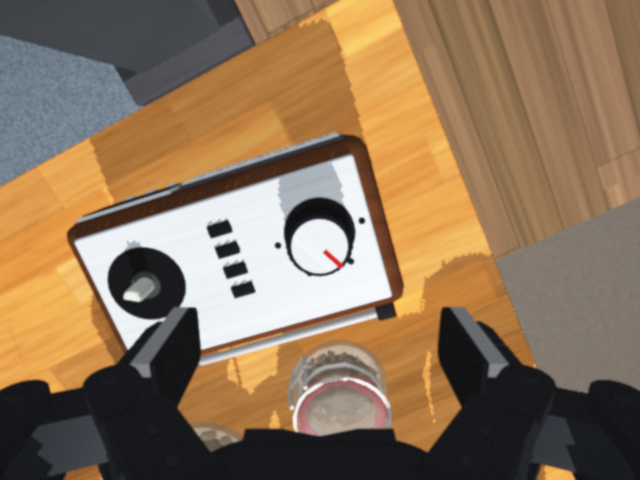

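The wrist view shows the dial's top disc centred near (320,247), with its pointer at (342,266). The stem's white tip is near (135,293).

```bash
python3 - <<'E'
from h import *
np.set_printoptions(precision=4,suppress=True)
c=cam('wrist');im=c['img'];g=im.astype(int)
R=cv2.Rodrigues(np.array(c['rvec'],float))[0];print('cam',-R.T@np.array(c['tvec']).ravel(),R[2])
sub=g[195:290,280:360];w=(sub.min(2)>150).astype(np.uint8)
n,l,st,ce=cv2.connectedComponentsWithStats(w)
for k in range(1,n):
    if st[k,4]>100:print(st[k],ce[k]+[280,195],ray(c,*(ce[k]+[280,195]),.115))
red=(sub[:,:,0]-sub[:,:,1]>90)&(sub[:,:,2]<110);v,u=np.nonzero(red);print(u.mean()+280,v.mean()+195,len(u),ray(c,u.mean()+280,v.mean()+195,.115))
d=[(278,245),(362,220),(351,262),(308,275)]
for x in d:print(ray(c,*x,.085))
s=cv2.resize(im[230:340,90:210,::-1],None,fx=5,fy=5,interpolation=cv2.INTER_CUBIC);cv2.imwrite('pics/z2.png',s)
E
```

```text
cam [0.4199 0.2478 0.3441] [ 0.2532 -0.1233 -0.9595]
[   0    0   80   95 3030] [322.8314 249.0469] [0.4868 0.2178 0.115 ]
[   9   26   57   54 2303] [316.3977 247.1789] [0.4841 0.2149 0.115 ]
331.1954022988506 260.816091954023 87 [0.4957 0.219  0.115 ]
[0.4798 0.1881 0.085 ]
[0.4889 0.2458 0.085 ]
[0.5123 0.227  0.085 ]
[0.5079 0.1966 0.085 ]
```

View pics/z2.png

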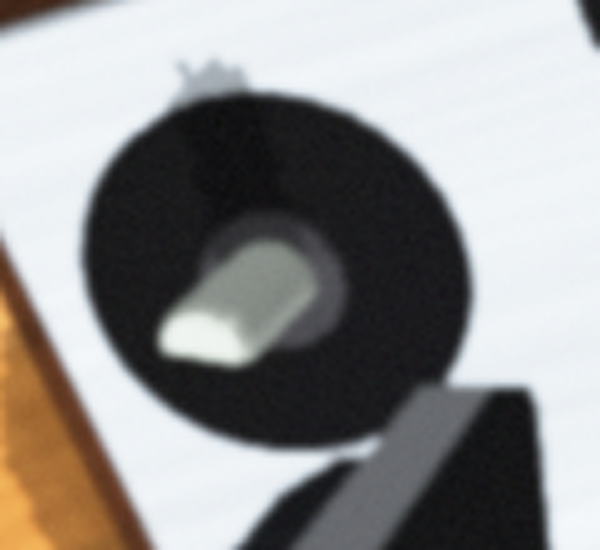

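Both views put the dial centre at (0.484, 0.215). The stem's D tip shows its flat on the image-lower side, from (122,300) to (138,303). The gripper is already centred on the dial, so I'll descend and grip.

carry_out:
  plan:
    - [0,0,0,0.05,0,0,0]
    - [0,0,0,0.1,0,0,0]
    - [0,0,0,0.105,0,0,0]
    - [1,0,0,0.105,0,0,0]
    - [1,0,0,0.105,0,0,0]
  newtons: 40

```text
time: 1.7
eef_pos: [0.4849, 0.2168, 0.1179]
orientation: [[-0.899, 0.439, 0.003], [0.439, 0.899, 0.001], [-0.002, 0.002, -1.0]]
wrist_force: [0.8, 0.1, 0.2]
finger_gap: 0.0588
finger_force: 0.0
```

carry_out:
  plan:
    - [1,0,0,0,0,0,0]
    - [1,0,0,0,0,0,0]
    - [1,0,0,0,0,0,0]
    - [1,0,0,0,0,0,0]

```text
time: 2.1
eef_pos: [0.4845, 0.2149, 0.1178]
orientation: [[-0.898, 0.44, 0.002], [0.44, 0.898, -0.001], [-0.003, -0.0, -1.0]]
wrist_force: [-9.4, -11.6, 22.4]
finger_gap: 0.0384
finger_force: 37.9
```

```bash
python3 - <<'E'
from h import *
np.set_printoptions(precision=4,suppress=True)
s=arm.state();print(s)
E
```

```text
{'time': 2.1, 'joint_positions': array([ 23.9873,  19.1413, -12.3139,  58.4466,  -0.1175,  50.0883]), 'qvel': array([ 0.019 , -0.0263, -0.0846, -0.1031,  0.033 , -0.0288]), 'tau': array([  4.3108, -66.2212,  44.9061,  -5.8122,   2.4997,   0.0249]), 'eef_pos': array([0.4845, 0.2149, 0.1178]), 'orientation': array([[-0.898 ,  0.44  ,  0.0024],
       [ 0.44  ,  0.898 , -0.0012],
       [-0.0027, -0.    , -1.    ]]), 'wrist_force': array([ -9.3521, -11.5912,  22.3552]), 'moment': array([-2.5579,  1.7314,  0.0542]), 'finger_force': 37.8844553232193, 'finger_gap': 0.03840218033861528}
```

carry_out:
  plan:
    - [1,0,0,-0.002,0,0,0.09]
    - [1,0,0,-0.002,0,0,0.18]
    - [1,0,0,-0.002,0,0,0.27]
    - [1,0,0,-0.002,0,0,0.36]
    - [1,0,0,-0.002,0,0,0.45]

```text
time: 2.6
eef_pos: [0.484, 0.2146, 0.1181]
orientation: [[-0.392, 0.92, 0.001], [0.92, 0.392, -0.002], [-0.002, -0.0, -1.0]]
wrist_force: [-0.9, -10.4, -3.7]
finger_gap: 0.0381
finger_force: 45.8
```

carry_out:
  plan:
    - [1,0,0,0,0,0,0.08]
    - [1,0,0,0,0,0,0.16]
    - [1,0,0,0,0,0,0.23]
    - [1,0,0,0,0,0,0.23]
    - [1,0,0,0,0,0,0.23]

```text
time: 3.1
eef_pos: [0.4839, 0.2145, 0.1182]
orientation: [[-0.047, 0.999, 0.0], [0.999, 0.047, -0.002], [-0.002, 0.0, -1.0]]
wrist_force: [-2.4, -10.0, -1.7]
finger_gap: 0.0383
finger_force: 45.9
```

```bash
python3 - <<'E'
from h import *
np.set_printoptions(precision=4,suppress=True)
s=arm.state();print(s['joint_positions'],s['eef_pos'],s['moment'],s['wrist_force'])
c=cam('wrist');g=c['img'];cv2.imwrite('pics/z3.png',g[100:400,120:520,::-1])
t=cam('top')['img'];cv2.imwrite('pics/z3t.png',t)
E
```

```text
[ 23.9831  19.1627 -12.2265  58.65    -0.1345 111.2972] [0.4839 0.2145 0.1182] [-2.2254  0.3131  0.0989] [-2.3852 -9.9834 -1.7306]
```

View pics/z3.png

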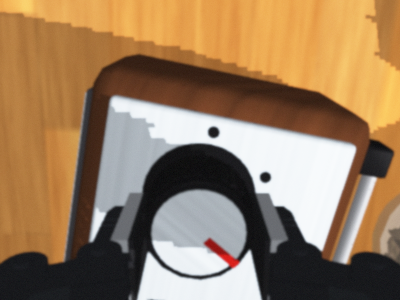

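The dial's pointer has turned with the gripper by 61° and now points at the third dot; the first two dots are uncovered at (213,131) and (265,177). I'll release, lift, and pause over the stem for a central look.

carry_out:
  plan:
    - [0,0,0,0,0,0,0]
    - [0,0,0,0,0,0,0]
    - [0,0,0,0,0,0,0]
    - [0,0,0,-0.05,0,0,0]
    - [0,0,0,-0.1,0,0,0]

```text
time: 3.7
eef_pos: [0.483, 0.2155, 0.2182]
orientation: [[-0.048, 0.999, -0.002], [0.999, 0.048, -0.001], [-0.001, -0.002, -1.0]]
wrist_force: [2.0, 1.3, -0.3]
finger_gap: 0.0853
finger_force: 0.0
```

carry_out:
  plan:
    - [0,-0.123,-0.023,0,0,0,0]
    - [0,-0.123,-0.023,0,0,0,0]
    - [0,-0.123,-0.023,0,0,0,0]
    - [0,-0.123,-0.023,0,0,0,0]
    - [0,-0.123,-0.023,0,0,0,0]

```text
time: 4.2
eef_pos: [0.4671, 0.0917, 0.2178]
orientation: [[-0.047, 0.999, 0.001], [0.999, 0.047, 0.0], [0.0, 0.001, -1.0]]
wrist_force: [0.4, -0.4, 0.2]
finger_gap: 0.0855
finger_force: 0.0
```

```bash
python3 - <<'E'
from h import *
np.set_printoptions(precision=4,suppress=True)
s=arm.state();print(s['joint_positions'],s['eef_pos'],s['wrist_force'])
c=cam('wrist');g=c['img'];np.savez('w4.npz',**{k:np.array(c[k]) for k in('img','K','rvec','tvec')})
print(proj(c,(.4665,.091,.109)),proj(c,(.4665,.091,.087)),proj(c,(.4665,.091,.085)))
u,v=proj(c,(.4665,.091,.105)).astype(int)
a=cv2.resize(g[v-50:v+50,u-50:u+50,::-1],None,fx=5,fy=5,interpolation=cv2.INTER_CUBIC)
t=cam('top')['img'][245:300,170:225,::-1]
o=np.zeros((500,780,3),np.uint8);o[:,:500]=a;o[:275,502:777]=cv2.resize(t,None,fx=5,fy=5,interpolation=cv2.INTER_CUBIC)
print('crop origin',u-50,v-50);cv2.imwrite('pics/z4.png',o)
E
```

```text
[11.0914  9.8164 -9.6195 70.5015  0.0157 98.4169] [0.4671 0.0917 0.2178] [ 0.3888 -0.3991  0.208 ]
[316.1098 245.872 ] [316.2919 235.878 ] [316.3071 235.048 ]
crop origin 266 193
```

View pics/z4.png

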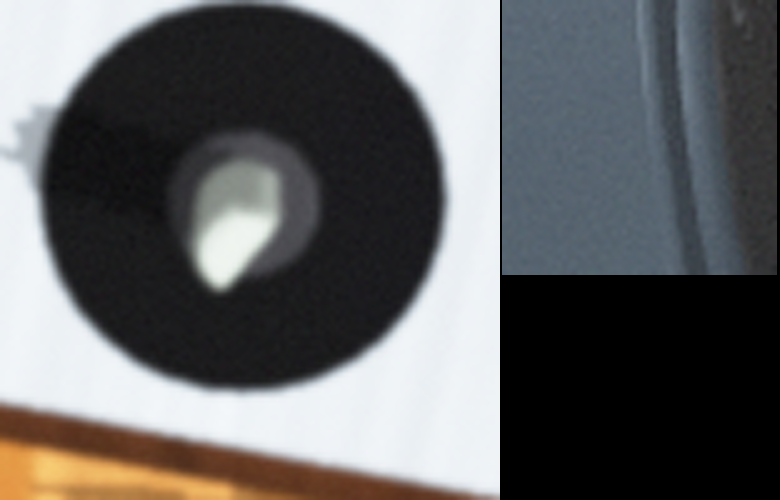

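The wrist crop shows the stem centred in its nut, at crop (244,204). The flat edge of the D runs from (220,292) to (280,215), facing lower right. The arm hides the dial in the top view.

```bash
python3 - <<'E'
from h import *
np.set_printoptions(precision=4,suppress=True)
c=dict(np.load('w4.npz'));f=lambda x,y,z:ray(c,266+x/5,193+y/5,z)
print('disc',f(243,195,.085),'nut',f(244.5,204,.0875))
a,b=f(220,292,.109),f(280,215,.109);d=b-a;L=np.linalg.norm(d);d/=L
n=np.array([-d[1],d[0],0]); n=n if n[0]>0 else -n
print('chord',L,'n',n,np.degrees(np.arctan2(n[1],n[0])),'axis',(a+b)/2-n*.001)
# bright tip contour
g=c['img'].astype(int)[193:293,266:366].min(2).astype(np.uint8)
w=(g[25:65,30:65]>185).astype(np.uint8);cn=max(cv2.findContours(w,0,1)[0],key=cv2.contourArea)[:,0]+[30,25]
P=np.array([ray(c,266+p[0],193+p[1],.109)[:2] for p in cn])
print(len(P),P.min(0),P.max(0),cv2.minEnclosingCircle((P*1000).astype(np.float32)))
# extent along direction: find direction minimising extent = flat normal
A=np.radians(np.arange(-90,90,2));E=[np.ptp(P@[np.cos(t),np.sin(t)]) for t in A];k=int(np.argmin(E));print('normal',np.degrees(A[k]),E[k])
# knob top
c=cam('top');i=c['img'].astype(int)
s=i[287:312,384:412];w=((s.min(2)>120)&(np.ptp(s,axis=2)<40)).astype(np.uint8)
cn=max(cv2.findContours(w,0,1)[0],key=cv2.contourArea);(x,y),r=cv2.minEnclosingCircle(cn);print('knob',x+384,y+287,r,ray(c,x+384,y+287,.03))
E
```

```text
disc [0.4653 0.093  0.085 ] nut [0.4655 0.0925 0.0875]
chord 0.01206571686870348 n [ 0.8277 -0.5611 -0.    ] -34.133922092030964 axis [0.4655 0.0929 0.109 ]
37 [0.4603 0.0888] [0.4686 0.0979] ((465.1143493652344, 93.34791564941406), 5.318026065826416)
normal -40.0 0.00568808966794887
knob 397.76315784454346 298.8684206008911 8.06364631652832 [ 0.4386 -0.2003  0.03  ]
```

carry_out:
  plan:
    - [0,-0.29,-0.042,0,0,0,0]
    - [0,-0.29,-0.042,0,0,0,0]
    - [0,-0.29,-0.042,0,0,0,0]
    - [0,-0.29,-0.042,0,0,0,0]
    - [0,-0.29,-0.042,0,0,0,0]

```text
time: 4.85
eef_pos: [0.4429, -0.1582, 0.2174]
orientation: [[-0.05, 0.999, 0.0], [0.999, 0.05, 0.0], [0.0, 0.0, -1.0]]
wrist_force: [1.2, 0.8, -0.1]
finger_gap: 0.0854
finger_force: 0.0
```

carry_out:
  plan:
    - [0,-0.043,-0.006,0.02,0,0,0]
    - [0,-0.043,-0.006,0.06,0,0,0]
    - [0,-0.043,-0.006,0.1,0,0,0]
    - [0,-0.043,-0.006,0.1,0,0,0]

```text
time: 5.25
eef_pos: [0.4366, -0.1988, 0.1133]
orientation: [[-0.048, 0.999, -0.007], [0.999, 0.048, 0.003], [0.003, -0.007, -1.0]]
wrist_force: [-0.4, 0.0, 1.1]
finger_gap: 0.0856
finger_force: 0.0
```

```bash
python3 - <<'E'
from h import *
np.set_printoptions(precision=4,suppress=True)
s=arm.state();print(s['eef_pos'],s['orientation'][:,0])
c=cam('wrist');g=c['img'].astype(int)
u0,v0=proj(c,(.4386,-.2003,.03)).astype(int);print(u0,v0)
sub=g[v0-70:v0+70,u0-70:u0+70];r=((sub[:,:,0]-sub[:,:,1]>80)&(sub[:,:,0]-sub[:,:,2]>80)&(sub[:,:,1]<90)).astype(np.uint8)
n,l,st,ce=cv2.connectedComponentsWithStats(r);print(st[1:],ce[1:])
w=((sub.min(2)>110)&(np.ptp(sub,axis=2)<50)).astype(np.uint8)
cn=max(cv2.findContours(w,0,1)[0],key=cv2.contourArea);h=cv2.convexHull(cn);P=np.array([ray(c,p[0,0]+u0-70,p[0,1]+v0-70,.03)[:2]*1000 for p in h],np.float32);(x,y),rr=cv2.minEnclosingCircle(P);print('top mm',x,y,rr)
k=1+int(np.argmax(st[1:,4]));vv,uu=np.nonzero(l==k);Q=np.array([ray(c,p+u0-70,q+v0-70,.03)[:2]*1000 for p,q in zip(uu,vv)],np.float32)
L=cv2.fitLine(Q,2,0,.01,.01).ravel();print(L,Q.mean(0),np.degrees(np.arctan2(Q.mean(0)[1]-y,Q.mean(0)[0]-x)),np.degrees(np.arctan2(L[1],L[0])))
cv2.imwrite('pics/z5.png',sub[:,:,::-1].astype(np.uint8))
t=cam('top')['img'][245:300,170:225].astype(int);q=(t[:,:,0]-t[:,:,1]>70)&(abs(t[:,:,1]-t[:,:,2])<40);v,u=np.nonzero(q);p=ray(cam('top'),u.mean()+170,v.mean()+245,.115);print('dial red',p,len(u),np.degrees(np.arctan2(p[1]-.2149,p[0]-.4841)))
E
```

```text
[ 0.4366 -0.1988  0.1133] [-0.0483  0.9988  0.0035]
321 262
[[ 76  72  25  15 115]] [[88.4696 79.1652]]
top mm 437.47705078125 -200.36561584472656 16.94495964050293
[   0.9183   -0.3959  448.4971 -205.0667] [ 448.497  -205.0667] -23.103077 -23.321627
dial red [0.4932 0.2079 0.115 ] 7 -37.34840529298862
```

Knob at (0.4375, -0.2004), pointer -23.2° (both fits agree). The dial pointer went from 19.5° to -37°, so one click is done. Descending to grip the knob.

carry_out:
  plan:
    - [0,0,0,0.05,0,0,0]
    - [0,0,0,0.085,0,0,0]
    - [0,0,0,0.092,0,0,0]
    - [0,0,0,0.092,0,0,0]
    - [1,0,0,0.092,0,0,0]
  newtons: 40

```text
time: 5.9
eef_pos: [0.4406, -0.2009, 0.0276]
orientation: [[-0.048, 0.999, 0.003], [0.999, 0.048, -0.001], [-0.001, 0.003, -1.0]]
wrist_force: [-0.1, -0.4, -0.9]
finger_gap: 0.0732
finger_force: 0.0
```

carry_out:
  plan:
    - [1,0,0,0,0,0,0]
    - [1,0,0,0,0,0,0]
    - [1,0,0,0,0,0,0]
    - [1,0,0,0,0,0,0]
    - [1,0,0,0,0,0,0]

```text
time: 6.4
eef_pos: [0.4397, -0.2007, 0.0267]
orientation: [[-0.048, 0.999, 0.002], [0.999, 0.048, -0.001], [-0.001, 0.002, -1.0]]
wrist_force: [-2.8, 3.0, 16.4]
finger_gap: 0.0392
finger_force: 38.3
```

carry_out:
  plan:
    - [1,0,0,-0.05,0,0,0]
    - [1,0,0,-0.1,0,0,0.07]
    - [1,0.02,0,-0.15,0,0,0.14]
    - [1,0.06,0,-0.15,0,0,0.14]
    - [1,0.06,0,-0.15,0,0,0.14]

```text
time: 6.9
eef_pos: [0.4367, -0.1378, 0.1776]
orientation: [[0.169, 0.986, 0.003], [0.986, -0.169, -0.0], [0.0, 0.003, -1.0]]
wrist_force: [0.8, -0.3, -0.8]
finger_gap: 0.0389
finger_force: 41.4
```

```bash
cat > k.py <<'E'
from h import *
np.set_printoptions(precision=4,suppress=True)
def knob(c,dz):
    s=arm.state();e=np.array(s['eef_pos']);O=np.array(s['orientation']);print('tcp',e,O[:,0],s['wrist_force'],s['finger_gap'])
    z=e[2]+dz;g=c['img'].astype(int);u0,v0=proj(c,(e[0],e[1],z)).astype(int)
    sub=g[v0-70:v0+70,u0-70:u0+70];r=(sub[:,:,0]-sub[:,:,1]>80)&(sub[:,:,0]-sub[:,:,2]>80)&(sub[:,:,1]<90)
    w=((sub.min(2)>110)&(np.ptp(sub,axis=2)<50)).astype(np.uint8);w[:, :25]=0
    n,l,st,ce=cv2.connectedComponentsWithStats(w);k=l[70,70] or 1+int(np.argmax(st[1:,4]))
    cn=max(cv2.findContours((l==k).astype(np.uint8),0,1)[0],key=cv2.contourArea)
    P=np.array([ray(c,p[0,0]+u0-70,p[0,1]+v0-70,z)[:2]*1000 for p in cv2.convexHull(cn)],np.float32);(x,y),rr=cv2.minEnclosingCircle(P)
    vv,uu=np.nonzero(r);Q=np.array([ray(c,p+u0-70,q+v0-70,z)[:2]*1000 for p,q in zip(uu,vv)],np.float32);L=cv2.fitLine(Q,2,0,.01,.01).ravel();m=Q.mean(0)
    print('knob top',x,y,rr,'n',len(Q),'ang',np.degrees(np.arctan2(m[1]-y,m[0]-x)),np.degrees(np.arctan(L[1]/L[0])))
    print('rel tcp mm',x-e[0]*1000,y-e[1]*1000)
    return sub
E
python3 - <<'E'
from k import *
c=cam('wrist');cv2.imwrite('pics/w6.png',c['img'][:,:,::-1]);knob(c,.0035)
E
```

```text
tcp [ 0.4364 -0.1391  0.1766] [ 0.1688  0.9857 -0.0001] [ 0.0945 -1.0363 -1.1877] 0.038865633486565035
knob top 437.551025390625 -138.08843994140625 17.052391052246094 n 323 ang -36.976402 -36.66477
rel tcp mm 1.1101308547050053 0.9731714854114841
```

View pics/w6.png

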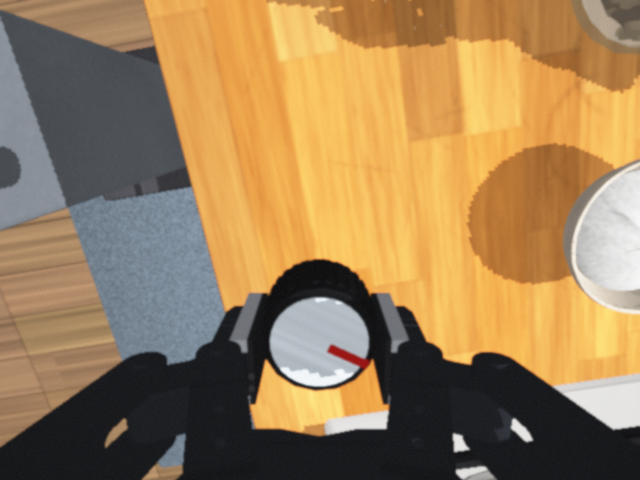

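The knob is held square, with its pointer at -36.8°, which matches the stem's flat (-34° to -40°). Wrist-camera offset of the knob from the TCP is about (1.1, 1.0) mm. Moving over the stem.

carry_out:
  plan:
    - [1,0.2325,-0.0115,0,0,0,0]
    - [1,0.2325,-0.0115,0,0,0,0]
    - [1,0.2325,-0.0115,0,0,0,0]
    - [1,0.2325,-0.0115,0,0,0,0]
    - [1,0.2325,-0.0115,0,0,0,0]

```text
time: 7.45
eef_pos: [0.4646, 0.0929, 0.1752]
orientation: [[0.17, 0.985, -0.0], [0.985, -0.17, 0.0], [0.0, -0.0, -1.0]]
wrist_force: [-0.5, 0.1, -0.2]
finger_gap: 0.0387
finger_force: 41.4
```

carry_out:
  plan:
    - [1,0,0,0.02,0,0,0]
    - [1,0,0,0.03,0,0,0]
    - [1,0,0,0.03,0,0,0]

```text
time: 7.75
eef_pos: [0.4636, 0.0898, 0.1439]
orientation: [[0.172, 0.985, -0.003], [0.985, -0.172, -0.001], [-0.001, -0.003, -1.0]]
wrist_force: [-0.7, 0.1, 0.3]
finger_gap: 0.0389
finger_force: 41.4
```

```bash
python3 - <<'E'
from k import *
knob(cam('wrist'),.0035)
c=cam('side');u,v=proj(c,(.4654,.0927,.115)).astype(int);print(u,v,proj(c,(.4654,.0927,.109)),proj(c,(.4654,.0927,.12)))
cv2.imwrite('pics/s7.png',cv2.resize(c['img'][v-40:v+40,u-50:u+50,::-1],None,fx=6,fy=6,interpolation=cv2.INTER_CUBIC))
E
```

```text
tcp [0.464  0.0897 0.1449] [ 0.1723  0.9851 -0.0007] [-1.0318 -0.6265  0.2258] 0.03860092877770957
knob top 464.6418762207031 90.58971405029297 16.790386199951172 n 314 ang -36.91199 -36.81845
rel tcp mm 0.5943097726932933 0.875540989585204
259 221 [259.2599 224.3062] [259.1923 219.1539]
```

View pics/s7.png

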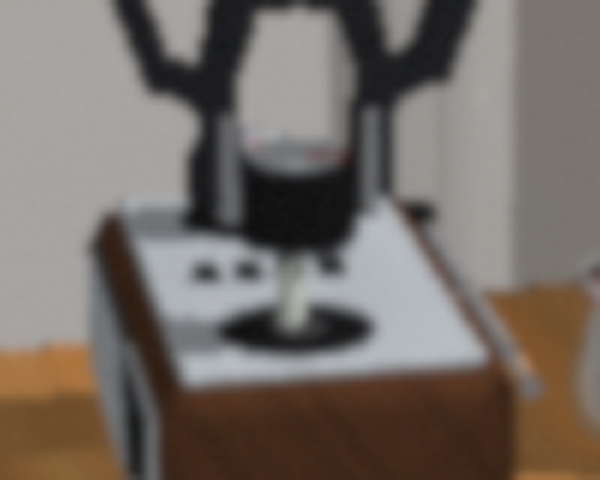

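The side view shows the knob directly above the stem, tip just under it. The wrist view puts the knob at (464.6, 90.6) mm against the stem's (465.4, 92.7). I'll correct 2 mm along tool x, then recheck.

carry_out:
  plan:
    - [1,0.002,0.0005,0,0,0,0]
    - [1,0.002,0.0005,0,0,0,0]
    - [1,0.002,0.0005,0,0,0,0]

```text
time: 8.15
eef_pos: [0.4656, 0.0924, 0.1457]
orientation: [[0.172, 0.985, 0.001], [0.985, -0.172, 0.0], [0.0, 0.001, -1.0]]
wrist_force: [-0.9, -0.1, -0.8]
finger_gap: 0.0387
finger_force: 41.4
```

```bash
python3 - <<'E'
from k import *
c=cam('wrist');knob(c,.0035)
print(arm.state()['eef_pos'],proj(c,(.4654,.0927,.085)))
E
```

```text
tcp [0.4656 0.0924 0.1456] [0.1714 0.9852 0.0002] [ 0.2787  0.2593 -0.2994] 0.03873708534194394
knob top 466.5594787597656 92.59371185302734 16.88730239868164 n 313 ang -37.034668 -36.946507
rel tcp mm 1.00877936593389 0.18407140363578378
[0.4656 0.0924 0.1456] [316.3939 273.7581]
```

carry_out:
  plan:
    - [1,0,-0.0007,0.004,0,0,0]
    - [1,0,-0.0007,0.008,0,0,0]
    - [1,0,-0.0007,0.01,0,0,0]
    - [1,0,-0.0007,0.012,0,0,0]
    - [1,0,-0.0007,0.013,0,0,0]

```text
time: 8.7
eef_pos: [0.4645, 0.0926, 0.132]
orientation: [[0.171, 0.985, -0.0], [0.985, -0.171, -0.0], [-0.0, -0.0, -1.0]]
wrist_force: [-0.8, -0.4, -0.1]
finger_gap: 0.0388
finger_force: 41.4
```

No force below tip height, so the knob is on the stem. Continuing gently.

carry_out:
  plan:
    - [1,0,0,0.002,0,0,0]
    - [1,0,0,0.004,0,0,0]
    - [1,0,0,0.006,0,0,0]
    - [1,0,0,0.008,0,0,0]
    - [1,0,0,0.01,0,0,0]

```text
time: 9.2
eef_pos: [0.4646, 0.0926, 0.1221]
orientation: [[0.171, 0.985, -0.0], [0.985, -0.171, -0.0], [-0.0, -0.0, -1.0]]
wrist_force: [-1.2, -1.8, 0.2]
finger_gap: 0.0388
finger_force: 41.4
```

carry_out:
  plan:
    - [1,0,0,0.001,0,0,0]
    - [1,0,0,0.002,0,0,0]
    - [1,0,0,0.003,0,0,0]
    - [1,0,0,0.004,0,0,0]
    - [1,0,0,0.004,0,0,0]

```text
time: 9.7
eef_pos: [0.4647, 0.0926, 0.1184]
orientation: [[0.171, 0.985, 0.0], [0.985, -0.171, -0.0], [-0.0, 0.0, -1.0]]
wrist_force: [-4.0, -3.1, 5.6]
finger_gap: 0.0387
finger_force: 41.9
```

Spring preload felt (5.6 N): the knob is home. Now pressing in to the stop.

carry_out:
  plan:
    - [1,0,0,0.001,0,0,0]
    - [1,0,0,0.002,0,0,0]
    - [1,0,0,0.003,0,0,0]
    - [1,0,0,0.003,0,0,0]
    - [1,0,0,0.003,0,0,0]

```text
time: 10.2
eef_pos: [0.4647, 0.0926, 0.1156]
orientation: [[0.171, 0.985, 0.0], [0.985, -0.171, -0.0], [0.0, 0.0, -1.0]]
wrist_force: [-5.2, -3.2, 9.0]
finger_gap: 0.0387
finger_force: 42.4
```

carry_out:
  plan:
    - [1,0,0,0.0005,0,0,0]
    - [1,0,0,0.001,0,0,0]
    - [1,0,0,0.0015,0,0,0]
    - [1,0,0,0.0015,0,0,0]

```text
time: 10.6
eef_pos: [0.4649, 0.0927, 0.1151]
orientation: [[0.171, 0.985, 0.001], [0.985, -0.171, 0.0], [0.0, 0.001, -1.0]]
wrist_force: [-12.4, -4.0, 28.0]
finger_gap: 0.0384
finger_force: 44.3
```

At the stop (force rises steeply at the end). I'll ease back slightly to a light hold and let it rest.

carry_out:
  plan:
    - [1,0,0,-0.0006,0,0,0]
    - [1,0,0,-0.0006,0,0,0]
    - [1,0,0,-0.0006,0,0,0]
    - [1,0,0,-0.0006,0,0,0]
    - [1,0,0,-0.0006,0,0,0]

```text
time: 11.1
eef_pos: [0.4648, 0.0926, 0.1153]
orientation: [[0.171, 0.985, 0.001], [0.985, -0.171, 0.0], [0.0, 0.001, -1.0]]
wrist_force: [-9.0, -3.1, 19.8]
finger_gap: 0.0388
finger_force: 43.2
```

carry_out:
  plan:
    - [1,0,0,0,0,0,0]
    - [1,0,0,0,0,0,0]
    - [1,0,0,0,0,0,0]
    - [1,0,0,0,0,0,0]
    - [1,0,0,0,0,0,0]

```text
time: 11.6
eef_pos: [0.4649, 0.0926, 0.1153]
orientation: [[0.171, 0.985, 0.001], [0.985, -0.171, 0.0], [0.0, 0.001, -1.0]]
wrist_force: [-9.9, -3.4, 19.1]
finger_gap: 0.0385
finger_force: 43.2
```

```bash
python3 - <<'E'
from k import *
c=cam('wrist');s=knob(c,.0035)
c=cam('side');u,v=proj(c,(.47,.14,.1)).astype(int)
cv2.imwrite('pics/s8.png',cv2.resize(c['img'][v-45:v+45,u-60:u+60,::-1],None,fx=5,fy=5,interpolation=cv2.INTER_CUBIC))
E
```

```text
tcp [0.4648 0.0926 0.1153] [0.1712 0.9852 0.0002] [-9.3194 -3.9295 19.6875] 0.038801642334954665
knob top 465.6899719238281 92.89894104003906 16.98482894897461 n 311 ang -37.003834 -36.48974
rel tcp mm 0.8763210130789503 0.28225871510080935
```

View pics/s8.png

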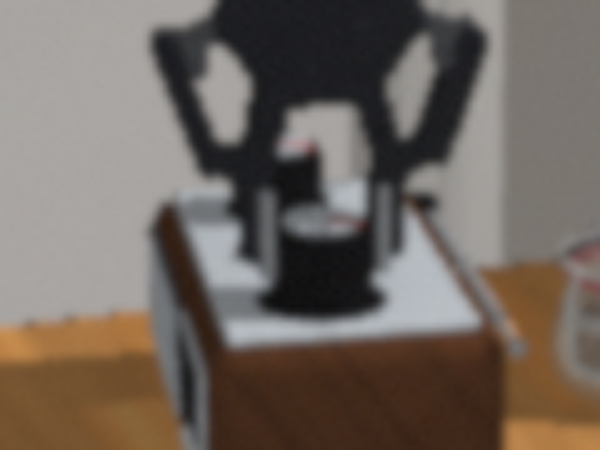

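The side view shows the knob seated low on its stem, between the fingers. The TCP went down 20.4 mm from tip height, which matches the 16 mm bore plus the 4 mm press. The hold is about 20 N. Handing in.

```bash
python3 -c "
from rig import arm
print(arm.sign_off())"
```

```text
the job is handed in; nothing more can be done
None
```

I turned the band dial one click clockwise, put the tuning knob fully home flat to flat, and handed in while holding it pressed to its stop at about 20 N; no verdict came back.

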